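# Pack the book-scanning kit into its colour-coded caddy

### The job

Scanning is over for the day: put the four colour-marked pieces of this station's kit away in the grey caddy, each in the insert of its own colour - the red loupe, the blue-gripped page weight, the green-ended spirit level and the yellow-ended greyscale block - standing upright as they do now and flat on the insert's floor. The loupe and the page weight marked in white belong to the next station: leave them standing where they are.

Things in the scene. Friction and masses are not known exactly. Their poses are not given: they have to be found in the camera images.
- loupe_mid (a point): Stand loupe, an upright cylinder 52 mm tall: black lower body 38 mm across, and from 34 mm up a red collar 42 mm across with a glass lens on top. The point is on its axis, half-way up, 26 mm above its underside; z is up. About 120 g.
- weight_mid (a point): Page weight, 52 mm tall: steel base 70 (its x) by 38 (its y) by 14 mm and, centred on it, an upright blue grip bar 60 (x) by 22 mm (y), from 14 mm up to the top at 52 mm. Pinch the bar across y, fingertips above the base. The point is at the centre, 26 mm above the underside; z is up. About 350 g.
- level_mid (a point): Pocket spirit level standing on edge: aluminium block 72 mm (its x) by 28 mm (its y), 52 mm tall, with green ends and a small green vial on top. The point is at its centre, 26 mm above the underside; z is up. About 180 g.
- greycard_mid (a point): Greyscale reference block: 72 mm (its x) by 30 mm (its y), 52 mm tall, stripes from black to white between yellow ends. The point is at its centre, 26 mm above the underside; z is up. About 150 g.
- other_loupe_mid (a point): Stand loupe, an upright cylinder 52 mm tall: the same shape as the red loupe but with a white collar. The point is on its axis, half-way up, 26 mm above its underside; z is up. About 120 g. Not part of this kit: leave it alone.
- other_weight_mid (a point): Page weight, 52 mm tall: steel base 70 (its x) by 38 (its y) by 14 mm and, centred on it, an upright white grip bar 60 (x) by 22 mm (y), from 14 mm up to the top at 52 mm. Pinch the bar across y, fingertips above the base. The point is at the centre, 26 mm above the underside; z is up. About 350 g. Not part of this kit: leave it alone.
- red_insert: Red plastic insert, a shallow open tray fixed in the grey caddy: outside 98 (its x) by 62 (its y) by 14 mm high, walls and floor 3 mm, so inside 92 by 56 mm. Origin under its centre, on its underside (5 mm above the table); inner floor 3 mm above that. z is up. The caddy, fixed, is 224 by 158 mm with a 20 mm high rim; its inserts stand 2 by 2, 104 mm apart in x, 72 in y.
- blue_insert: Blue plastic insert, a shallow open tray fixed in the grey caddy: outside 98 (its x) by 62 (its y) by 14 mm high, walls and floor 3 mm, so inside 92 by 56 mm. Origin under its centre, on its underside (5 mm above the table); inner floor 3 mm above that. z is up.
- green_insert: Green plastic insert, a shallow open tray fixed in the grey caddy: outside 98 (its x) by 62 (its y) by 14 mm high, walls and floor 3 mm, so inside 92 by 56 mm. Origin under its centre, on its underside (5 mm above the table); inner floor 3 mm above that. z is up.
- yellow_insert: Yellow plastic insert, a shallow open tray fixed in the grey caddy: outside 98 (its x) by 62 (its y) by 14 mm high, walls and floor 3 mm, so inside 92 by 56 mm. Origin under its centre, on its underside (5 mm above the table); inner floor 3 mm above that. z is up.
There are look-alikes about, which are no part of the job. What is shaped like the part that bears level_mid but purple is not meant.

How it is judged:
By the outcome, as a careful person would: the job done as asked, in the order asked, and still so for the second after the job is handed in, with the robot touching nothing.
It also fails if it takes over 109 s, if anything falls off the work surface, if the arm or the gripper's body presses on something with over 40 N, if the wrist force passes 120 N, or if a joint passes its speed limit or range.

### The arm

A 7-joint arm with a two-finger parallel gripper is mounted at the origin on the work surface. World frame = base frame: x ahead of the robot, y to its left, z up, the work surface at z = 0. Lengths are in m, angles in rad, forces in N, time in s.
With the tool pointing down it reaches from about 0.4 to 0.925 m from the base axis. Payload 5.6 kg.
Tool frame: the origin (TCP) lies on the centre line of the jaws, within the pads' length; the fingertips stand 25 mm ahead of it and the grasp point (between the pads) lies 6 mm ahead of it; z points along the fingers, y is the line along which they close (so a half turn about z gives the same grasp; the last joint's range is limited). The gripper opens to 85 mm and grips with 20 to 120 N. Pads are 22 mm wide; open, the fingers measure 114 mm over their backs; the gripper's body (76 mm by 85 mm) begins 54 mm behind the grasp point. The pads swing forward as they close: fully open they stand 13 mm farther back than shut.
Start: joints at [-1.159, 0.468, -0.012, 1.603, 0.006, 1.071, -0.056], TCP at [0.286, 0.584, 0.256] pointing down, gripper open.
Joint ranges: [-2.53, 2.53], [-0.31, 2.02], [-1.57, 1.55], [0.28, 2.44], [-1.29, 4.43], [0.15, 1.84], [-2.92, 2.92]. Speed limits (rad/s): [2.57, 2.57, 3.14, 3.14, 3.14, 3.14, 3.14].

### API

Orientations are given as a unit quaternion [w, x, y, z].
In Python, from workcell import r gives the robot as it stands. The module is installed in compiled form; this text tells all that it offers.
- The arm moves only by the shell command python3 -m handwheel 'ROWS' [FORCE]. ROWS is JSON, a list of rows, each a list of 7 numbers: the turn, a rotation vector about the tool's x, y, z in units of 0.08 rad (1.0 is 0.08 rad), then the shift along the tool's x, y, z in units of 0.8 m (1.0 is 0.8 m), then the opening, from 0 (shut) to 1 (fully open). A call has 1 to 5 rows; each row shifts and turns the commanded pose from where the row before left it, along the tool's axes as they then stand; what a row does not reach is not made up. A row lasts 1/12 s, in which the tool goes at most 41.7 mm and 7.16 degrees, less where a joint would pass 70% of its speed; a pose out of reach is approached as far as the arm can. A call with a number of a shift or a turn outside -1 to 1 is refused whole. A call with a gripper value outside its range is refused whole. The fingers move at their own pace and stop on an object; FORCE is the grip in N (left out, the last holds). Time passes only in rows, so rows that do not move let the fingers close. It gives the time, the measured TCP pose, the force, the opening and the grip force at its end, in the units of the state.
- r.observe(): the state, without advancing time (a new reading comes with each control period).
- r.camera(name): name is "side" or "top" or "wrist"; returns a dict with "img" (384x512x3 uint8, red, green, blue), "depth" (384x512 float32, m along the optical axis (not along the pixel's ray), 0 where there is no reading), "mtx" (3x3 intrinsics, pixels), "world_to_cam" (4x4, takes a point from world to camera coordinates). Camera axes: x right, y up, looking along -z (the intrinsics and any distortion apply to the point x, -y, -z); pixel columns grow to the right and rows downward; lengths in m; the calibration is good to about 2 mm. A picture is of the moment at which its call begins.
- r.close_job(): hands the job in; it is judged then, once.
Trained networks look in the newest picture that a camera, given by its name, has taken for a name from the list of things; names that differ only in an ending like _2 or _b are one class to them, and where a whole thing is asked for, a point or a joint stands for the part that bears it (a point fixed in the world has none). Each returns a list of dicts, best first, with "score" (0 to 1); they miss things now and then, are a little off and sometimes report something else, mostly with a low value. They report only what shows in the picture. A call takes as long as a camera call. They do not tell look-alikes from the thing itself.
- r.look_for(camera, name): "box" ([left, top, width, height] in pixels, round what is visible of it).
- r.place_of(camera, name): "location" ([column, row] in pixels: a listed point, or the origin of a listed thing).
The state is a dict: "t": time; "joint_positions": joint angles; "qvel": joint speeds; "tau": joint torques, N m; "tcp_pos": TCP position; "tcp_rot": TCP orientation; "contact_force": force on the tool from outside, world axes, zero at the start; "torque": the same for the moment, N m; "grip_width": finger opening in m; "gripper_force": force on a finger pad.
Only numpy, scipy, OpenCV 4.12 (cv2) and the standard library are available. Lean on these libraries where they do the work, as an engineer would, in place of code of your own. Each camera call takes 0.05 s, during which the arm holds its last target. There are 200 camera calls.

## Working session

There is one attempt and no reset: what is moved stays moved. The work goes in short steps, Python scripts to look and compute and a shell command to move; the robot and the scene stay as the last step left them, time stands still between calls to the robot, and variables do not carry over. Pictures are saved under pics/ and viewed, at most 14 in all, crops included, and the job is handed in when it is done.

```bash
mkdir -p pics
cat > h.py <<'E'
from workcell import r
import numpy as np, cv2
def px2w(c,u,v,z):
    M=c["world_to_cam"];K=c["mtx"];R=M[:3,:3];t=M[:3,3]
    d=np.linalg.inv(K)@np.array([u,v,1.0]); d=R.T@np.array([d[0],-d[1],-d[2]])
    o=-R.T@t; s=(z-o[2])/d[2]; return o+s*d
def cloud(c):
    K=c["mtx"];M=c["world_to_cam"];D=c["depth"]
    v,u=np.mgrid[:D.shape[0],:D.shape[1]]
    p=np.stack([(u-K[0,2])/K[0,0]*D,-(v-K[1,2])/K[1,1]*D,-D],-1)
    return (p-M[:3,3])@M[:3,:3]
def save(c,n): cv2.imwrite("pics/"+n,cv2.cvtColor(c["img"],cv2.COLOR_RGB2BGR))
Z=dict(loupe_mid=.026,weight_mid=.026,level_mid=.026,greycard_mid=.026,other_loupe_mid=.026,other_weight_mid=.026,red_insert=.005,blue_insert=.005,green_insert=.005,yellow_insert=.005)
E
python3 - <<'E'
from h import *
np.set_printoptions(precision=4,suppress=True)
for n in("top","side"):
    c=r.camera(n);save(c,n+"0.png")
    for k in Z:
        for q in r.place_of(n,k)[:3]:
            print(n,k,round(q["score"],2),np.round(q["location"],0),px2w(c,*q["location"],Z[k])[:2])
print(r.observe())
E
```

```text
top weight_mid 0.72 [323. 194.] [ 0.4385 -0.2067]
top level_mid 0.73 [286. 240.] [ 0.3285 -0.1129]
top level_mid 0.64 [274. 197.] [ 0.4309 -0.0858]
top greycard_mid 0.61 [273. 147.] [ 0.5567 -0.0869]
top other_loupe_mid 0.86 [319. 140.] [ 0.574  -0.2015]
top other_weight_mid 0.65 [376. 139.] [ 0.5754 -0.3446]
top red_insert 0.77 [165. 154.] [0.5459 0.1852]
top blue_insert 0.57 [184. 198.] [0.4331 0.1373]
top blue_insert 0.2 [152. 189.] [0.4567 0.2145]
top green_insert 0.92 [156. 194.] [0.4453 0.2043]
top green_insert 0.61 [196. 158.] [0.5364 0.1076]
top yellow_insert 0.89 [195. 156.] [0.5396 0.1111]
side loupe_mid 0.69 [277. 319.] [ 0.4582 -0.3188]
side weight_mid 0.69 [255. 261.] [ 0.4448 -0.2086]
side level_mid 0.77 [237. 210.] [ 0.4335 -0.0889]
side level_mid 0.71 [185. 232.] [ 0.3267 -0.1187]
side greycard_mid 0.63 [300. 202.] [ 0.5657 -0.0948]
side other_loupe_mid 0.56 [325. 250.] [ 0.5789 -0.2125]
side other_weight_mid 0.88 [351. 323.] [ 0.575  -0.3498]
side other_weight_mid 0.64 [226. 125.] [0.4556 0.1773]
side red_insert 0.76 [265. 125.] [0.5563 0.1842]
side red_insert 0.35 [262. 146.] [0.5304 0.1069]
side blue_insert 0.86 [221. 140.] [0.4362 0.1475]
side green_insert 0.84 [224. 125.] [0.453  0.2037]
side green_insert 0.33 [263. 142.] [0.5371 0.1194]
side yellow_insert 0.66 [262. 144.] [0.5337 0.1146]
side yellow_insert 0.63 [299. 198.] [ 0.5732 -0.0679]
{'t': 1.1, 'joint_positions': array([-1.159 ,  0.4675, -0.0116,  1.6027,  0.006 ,  1.0714, -0.0563]), 'qvel': array([-0.    , -0.0007,  0.0008,  0.0005,  0.0007,  0.0004,  0.0003]), 'tau': array([  0.0003, -53.2243,   0.0212, -25.1632,   0.0115,   0.0013,
         0.    ]), 'tcp_pos': array([0.2856, 0.5839, 0.2563]), 'tcp_rot': array([0.    , 0.2255, 0.9742, 0.    ]), 'contact_force': array([ 0.2184, -0.0422,  0.0168]), 'torque': array([-0.0143,  0.0142,  0.0367]), 'gripper_force': 0.0, 'grip_width': 0.08548219135771358}
```

```bash
ls pics
```

```text
side0.png
top0.png
```

View pics/top0.png

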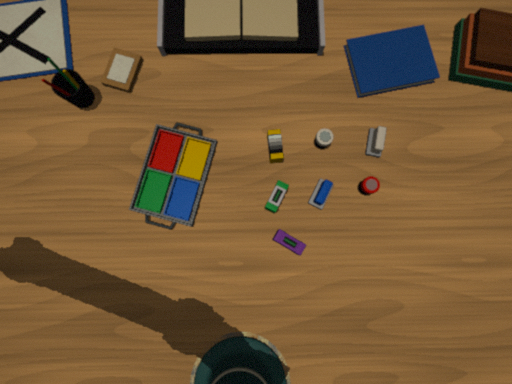

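View pics/side0.png

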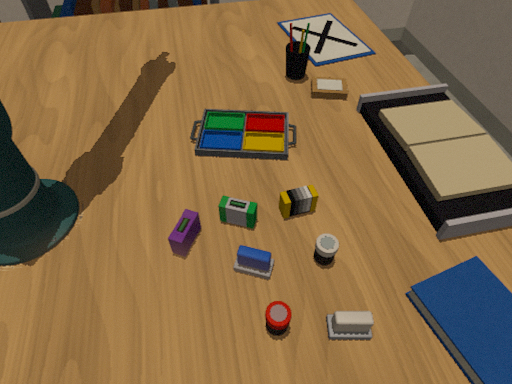

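The top picture shows the caddy (175,175) with red (166,150), yellow (195,157), green (154,190) and blue (184,199) inserts. The kit: green level (277,196), yellow block (275,146), blue weight (321,193), red loupe (370,185). Not to be touched: white loupe (324,138), white weight (376,140) and purple level (289,241). The red loupe was missed by the network in the top view, and the side view agrees with the rest.

```bash
cat >> h.py <<'E'
def blobs(c,zlo,zhi,amin=15):
    "tall things: xy rectangle from cloud between heights"
    P=cloud(c); m=((P[...,2]>zlo)&(P[...,2]<zhi)&(c["depth"]>0)).astype(np.uint8)
    n,L,S,C=cv2.connectedComponentsWithStats(m)
    for i in range(1,n):
        if S[i,4]<amin or S[i,4]>20000: continue
        q=P[L==i]; (cx,cy),(w,h),a=cv2.minAreaRect((q[:,:2]*1000).astype(np.float32))
        if w<h: a+=90;w,h=h,w
        yield C[i].round(),(cx,cy),(w,h),(a+90)%180-90,q[:,2].max()*1000,c["img"][L==i].mean(0).round()
def go(x,y,z,yaw=None):
    "remaining move: yaw deg = direction of tool y; prints turn about tool z in units, then shift in tool axes AFTER that turn"
    from scipy.spatial.transform import Rotation as Ro
    s=r.observe();q=s["tcp_rot"];R=Ro.from_quat([q[1],q[2],q[3],q[0]])
    tilt=R.inv().apply([0,0,-1]); rv=np.cross([0,0,1],tilt)/.08
    ty=R.as_matrix()[:,1]; cur=np.degrees(np.arctan2(ty[1],ty[0])); d=0
    if yaw is not None: d=(yaw-cur+90)%180-90
    R2=R*Ro.from_euler("z",-np.radians(d))
    sh=R2.inv().apply(np.array([x,y,z])-s["tcp_pos"])/.8
    print("t %.1f tcp %s yaw %.1f dyaw %.1f j7 %.2f| tilt %s turnz %.3f | shift %s"%(s["t"],s["tcp_pos"].round(4),cur,d,s["joint_positions"][6],rv.round(3),-np.radians(d)/.08,sh.round(4)))
E
python3 - <<'E'
from h import *
c=r.camera("top")
for b in blobs(c,.03,.07): print(*[np.round(x,1) for x in b])
for name,lo,hi in(("red",(0,150,80),(8,255,255)),("yel",(22,150,80),(32,255,255)),("grn",(50,150,60),(75,255,255)),("blu",(105,150,60),(125,255,255))):
    m=cv2.inRange(cv2.cvtColor(c["img"],cv2.COLOR_RGB2HSV),lo,hi); m[:,:125]=0;m[:,222:]=0;m[:110]=0;m[240:]=0
    P=cloud(c)[m>0]; print(name,len(P),P.mean(0).round(4),cv2.minAreaRect((P[:,:2]*1000).astype(np.float32)))
go(.45,-.09,.2)
E
```

```text
[240.  24.] [883.4  -8.9] [424.6 142.2] -90.0 60.5 [96. 85. 64.]
[475.  57.] [ 805.9 -642.1] [162.1 148.3] -11.3 69.9 [60. 40. 20.]
[392.  58.] [ 788.8 -397.9] [212.6 151.6] -78.4 37.9 [22. 51. 90.]
[76. 78.] [727.2 395. ] [19.2  4.7] 86.6 70.0 [10.  8.  5.]
[65. 86.] [702.7 413.6] [42.7 41.7] -57.3 69.9 [10. 10.  5.]
[82. 96.] [686.  386.2] [63.8 30.1] -40.8 69.6 [9. 8. 6.]
[379. 139.] [ 571.4 -345.8] [59.2 22.9] -12.1 56.0 [127. 117. 101.]
[275. 145.] [558.8 -89.3] [73.7 31.1] 5.1 58.0 [109.  95.  48.]
[324. 137.] [ 575.9 -208.6] [40.3 39.3] 0.7 57.3 [129. 124. 109.]
[370. 185.] [ 456.8 -315.3] [40.5 40.3] -3.7 56.8 [120.  49.  39.]
[323. 192.] [ 441.1 -202.4] [59.7 22.5] -27.3 56.9 [ 24.  58. 110.]
[276. 196.] [432.1 -89.8] [71.8 28.7] -27.7 58.3 [ 76. 106.  75.]
[289. 242.] [ 323.9 -117.4] [73.  29.1] 58.8 58.4 [79. 47. 88.]
[240. 366.] [42.  -0.1] [136.7  56.4] 88.9 69.9 [ 8. 18. 17.]
red 975 [0.5535 0.1831 0.0125] ((476.95062255859375, 82.83561706542969), (350.9988098144531, 112.21582794189453), 52.84476852416992)
yel 1000 [0.5342 0.1136 0.0107] ((533.1412353515625, 112.79629516601562), (62.566566467285156, 98.89759826660156), 74.70613098144531)
grn 975 [0.4527 0.2104 0.0138] ((418.3818054199219, 104.25120544433594), (299.3287048339844, 96.38790893554688), 71.97174072265625)
blu 988 [0.4333 0.1409 0.0128] ((407.967041015625, 66.11348724365234), (221.2887420654297, 98.1002426147461), 71.43021392822266)
t 1.1 tcp [0.2856 0.5839 0.2563] yaw 63.9 dyaw 0.0 j7 -0.06| tilt [-0.     0.001  0.   ] turnz -0.000 | shift [-0.5547 -0.6664  0.0704]
```

```bash
python3 -m handwheel '[[0,0,0,-0.0315,-0.0239,0.0047,1],[0,0,0,-0.0315,-0.0239,0.0047,1],[0,0,0,-0.0315,-0.0239,0.0047,1],[0,0,0,-0.0315,-0.0239,0.0047,1],[0,0,0,-0.0315,-0.0239,0.0047,1]]' 40
python3 -m handwheel '[[0,0,0,-0.0315,-0.0239,0.0047,1],[0,0,0,-0.0315,-0.0239,0.0047,1],[0,0,0,-0.0315,-0.0239,0.0047,1],[0,0,0,-0.0315,-0.0239,0.0047,1],[0,0,0,-0.0315,-0.0239,0.0047,1]]'
python3 -m handwheel '[[0,0,0,-0.0315,-0.0239,0.0047,1],[0,0,0,-0.0315,-0.0239,0.0047,1],[0,0,0,-0.0315,-0.0239,0.0047,1],[0,0,0,-0.0315,-0.0239,0.0047,1],[0,0,0,-0.0315,-0.0239,0.0047,1]]'
python3 -m handwheel '[[0,0,0,0,0,0,1],[0,0,0,0,0,0,1],[0,0,0,0,0,0,1]]'
python3 - <<'E'
from h import *
c=r.camera("wrist");save(c,"w1.png")
P=cloud(c);H=cv2.cvtColor(c["img"],cv2.COLOR_RGB2HSV)
for name,lo,hi in(("red",(0,150,60),(8,255,255)),("yel",(22,150,60),(32,255,255)),("grn",(50,150,50),(75,255,255)),("blu",(105,150,50),(125,255,255))):
    m=cv2.inRange(H,lo,hi); n,L,S,C=cv2.connectedComponentsWithStats(m); i=1+S[1:,4].argmax()
    q=P[L==i]; print(name,S[i],np.median(q,0).round(4),cv2.minAreaRect((q[:,:2]*1000).astype(np.float32)))
go(.445,-.09,.2,62.3)
E
```

```text
t: 1.57
tcp_pos: [0.3572, 0.4414, 0.2374]
tcp_rot: [0.0, 0.225, 0.974, 0.0]
contact_force: [0.8, 0.8, -0.1]
grip_width: 0.0855
gripper_force: 0.0
t: 1.98
tcp_pos: [0.4285, 0.3001, 0.2188]
tcp_rot: [0.0, 0.225, 0.974, 0.0]
contact_force: [0.6, 0.6, 0.1]
grip_width: 0.0848
gripper_force: 0.0
t: 2.4
tcp_pos: [0.4998, 0.1588, 0.2]
tcp_rot: [0.0, 0.225, 0.974, 0.0]
contact_force: [0.2, -0.1, 0.0]
grip_width: 0.0856
gripper_force: 0.0
t: 2.65
tcp_pos: [0.499, 0.1607, 0.2]
tcp_rot: [-0.0, 0.225, 0.974, 0.0]
contact_force: [0.0, 0.5, 0.9]
grip_width: 0.0856
gripper_force: 0.0
red [ 254  164   63   87 4158] [0.5532 0.182  0.009 ] ((521.32666015625, 191.510498046875), (65.35166931152344, 178.01048278808594), 74.23702239990234)
yel [ 192  175   68   86 3803] [0.534  0.1109 0.009 ] ((500.8060302734375, 123.76771545410156), (76.62112426757812, 185.52000427246094), 67.5399398803711)
grn [ 236   77   71   93 4070] [0.4567 0.2052 0.0089] ((453.3233642578125, 209.55908203125), (61.46741485595703, 96.22062683105469), 74.2506103515625)
blu [ 168   81   76   97 4634] [0.4286 0.1422 0.0089] ((436.2545166015625, 150.1531982421875), (82.16996002197266, 96.8359375), 74.47329711914062)
t 2.7 tcp [0.4988 0.1614 0.2   ] yaw 64.0 dyaw -1.7 j7 0.80| tilt [ 0.007 -0.004  0.   ] turnz 0.377 | shift [-8.660e-02 -3.094e-01 -2.000e-04]
```

View pics/w1.png

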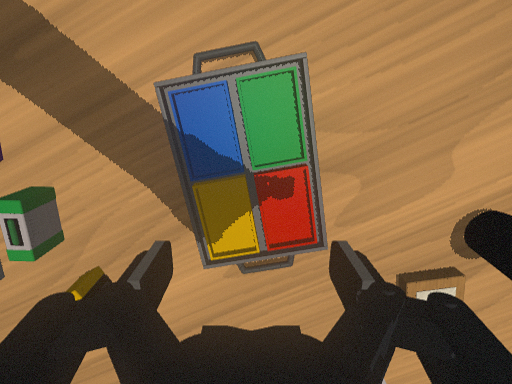

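The wrist picture shows the caddy with its rim corners at about (157,83), (306,55), (327,247), (205,267). The blue insert is at (205,130), green (272,118), yellow (226,215) and red (285,207).

```bash
python3 - <<'E'
from h import *
c=r.camera("wrist")
p=[px2w(c,*q,.020)[:2] for q in((157,83),(306,55),(327,247),(205,267))]
print(np.round(p,4),np.mean(p,0).round(4),[np.linalg.norm(p[i]-p[i-1]).round(3) for i in range(4)],[np.degrees(np.arctan2(*(p[i]-p[j])[::-1])).round(1) for i,j in((3,0),(2,1),(1,0),(2,3))])
E
python3 -m handwheel '[[0,0,0.377,0,0,0,1],[0,0,0,-0.0124,-0.0442,0,1],[0,0,0,-0.0124,-0.0442,0,1],[0,0,0,-0.0124,-0.0442,0,1],[0,0,0,-0.0124,-0.0442,0,1]]'
python3 -m handwheel '[[0,0,0,-0.0124,-0.0442,0,1],[0,0,0,-0.0124,-0.0442,0,1],[0,0,0,-0.0124,-0.0442,0,1],[0,0,0,0,0,0,1],[0,0,0,0,0,0,1]]'
python3 - <<'E'
from h import *
c=r.camera("wrist");save(c,"w2.png")
for b in blobs(c,.035,.07,200): print(*[np.round(x,1) for x in b])
c=r.camera("top")
for b in blobs(c,.03,.07): print(*[np.round(x,1) for x in b]) if b[0][0]>200 and 120<b[0][1]<250 else 0
go(.432,-.09,.1,62.3)
E
```

```text
[[0.3667 0.1192]
 [0.4096 0.2666]
 [0.6195 0.2078]
 [0.5784 0.0587]] [0.4936 0.1631] [np.float64(0.22), np.float64(0.153), np.float64(0.218), np.float64(0.155)] [np.float64(-16.0), np.float64(-15.6), np.float64(73.8), np.float64(74.6)]
t: 3.17
tcp_pos: [0.4677, 0.0168, 0.2001]
tcp_rot: [0.0, 0.238, 0.971, 0.0]
contact_force: [0.6, -0.6, -0.8]
grip_width: 0.0856
gripper_force: 0.0
t: 3.58
tcp_pos: [0.445, -0.0919, 0.2002]
tcp_rot: [0.0, 0.241, 0.97, 0.0]
contact_force: [0.8, 0.5, -0.5]
grip_width: 0.0855
gripper_force: 0.0
[165.  87.] [ 324.2 -118.1] [73.4 29.2] 58.7 58.2 [67. 47. 64.]
[246. 172.] [432.6 -90.8] [72.9 28.7] -28.0 57.2 [ 80. 100.  70.]
[160. 220.] [ 440.8 -202.2] [58.5 22. ] -27.6 54.6 [ 53.  68. 113.]
[297. 266.] [558.5 -90.1] [73.2 31.2] 5.0 55.1 [136. 114.  58.]
[ 87. 278.] [ 456.7 -315.8] [41.8 40.7] 75.5 55.3 [138.  61.  47.]
[216. 313.] [ 570.5 -207.4] [40.7 29.1] 68.5 55.6 [143. 133. 117.]
[379. 139.] [ 571.  -345.5] [59.5 23.4] -13.2 55.2 [155. 143. 124.]
[370. 185.] [ 456.4 -315.4] [40.6 40.5] -0.1 56.9 [145.  60.  49.]
t 3.7 tcp [ 0.4456 -0.0896  0.2   ] yaw 62.3 dyaw -0.0 j7 1.30| tilt [ 0.01   0.003 -0.   ] turnz 0.009 | shift [ 0.0148 -0.0085  0.125 ]
```

View pics/w2.png

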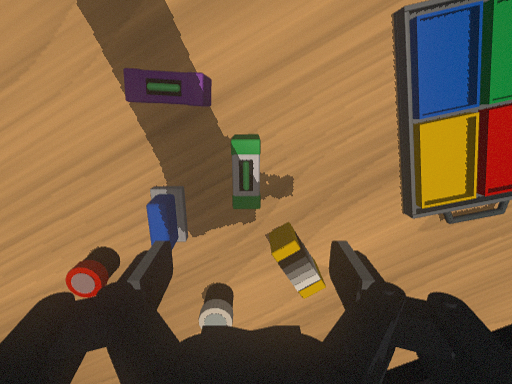

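The level (246,172) stands between the jaws' line ahead, and the yellow block, blue weight and red loupe poses agree with the top view within 1–2 mm. Next is the level.

```bash
python3 -m handwheel '[[0,0,0,0.0152,-0.0085,0,1],[0,0,0,0,0,0.04,1],[0,0,0,0,0,0.04,1],[0,0,0,0,0,0.04,1],[0,0,0,0,0,0.0,1]]'
python3 -m handwheel '[[0,0,0,0,0,0.03,1],[0,0,0,0,0,0.025,1],[0,0,0,0,0,0.01875,1],[0,0,0,0,0,0,1],[0,0,0,0,0,0,1]]'
python3 -c 'from h import *;go(.4323,-.0903,.045,62)'
python3 -m handwheel '[[0,0,0,0,0,0,0],[0,0,0,0,0,0,0],[0,0,0,0,0,0,0],[0,0,0,0,0,0,0],[0,0,0,0,0,0,0]]' 50
python3 -m handwheel '[[0,0,0,0,0,0,0],[0,0,0,0,0,0,0],[0,0,0,0,0,0,0],[0,0,0,0,0,0,0],[0,0,0,0,0,0,0]]' 50
python3 -c 'from h import *;go(.4528,.2104,.13,74.7)'
```

```text
t: 4.1
tcp_pos: [0.428, -0.0888, 0.0994]
tcp_rot: [-0.005, 0.238, 0.971, -0.001]
contact_force: [0.2, -0.3, 0.5]
grip_width: 0.0853
gripper_force: 0.0
t: 4.52
tcp_pos: [0.4318, -0.0905, 0.0456]
tcp_rot: [-0.0, 0.239, 0.971, 0.0]
contact_force: [-0.3, -0.2, 0.8]
grip_width: 0.0853
gripper_force: 0.0
t 4.5 tcp [ 0.4318 -0.0905  0.0456] yaw 62.3 dyaw -0.3 j7 1.44| tilt [ 0.005 -0.005  0.   ] turnz 0.068 | shift [-0.0004  0.0005  0.0007]
t: 4.93
tcp_pos: [0.4317, -0.0914, 0.0456]
tcp_rot: [0.001, 0.24, 0.971, 0.0]
contact_force: [-3.8, 0.2, 10.1]
grip_width: 0.027
gripper_force: 48.8
t: 5.35
tcp_pos: [0.4317, -0.0914, 0.0456]
tcp_rot: [0.0, 0.24, 0.971, 0.0]
contact_force: [-1.5, 1.7, 6.9]
grip_width: 0.0272
gripper_force: 49.1
t 5.3 tcp [ 0.4317 -0.0914  0.0456] yaw 62.2 dyaw 12.5 j7 1.44| tilt [ 0.009  0.01  -0.   ] turnz -2.725 | shift [ 0.074   0.3709 -0.1053]
```

```bash
python3 -m handwheel '[[0,0,0,0,0,-0.025,0],[0,0,0,0,0,-0.04,0],[0,0,0,0,0,-0.04,0],[0,0,-0.908,0,0,0,0],[0,0,-0.908,0,0,0,0]]' 50
python3 -m handwheel '[[0,0,-0.908,0,0,0,0],[0,0,0,0.0082,0.0412,0,0],[0,0,0,0.0082,0.0412,0,0],[0,0,0,0.0082,0.0412,0,0],[0,0,0,0.0082,0.0412,0,0]]'
python3 -m handwheel '[[0,0,0,0.0082,0.0412,0,0],[0,0,0,0.0082,0.0412,0,0],[0,0,0,0.0082,0.0412,0,0],[0,0,0,0.0082,0.0412,0,0],[0,0,0,0.0082,0.0412,0,0]]'
python3 -m handwheel '[[0,0,0,0,0,0,0],[0,0,0,0,0,0,0],[0,0,0,0,0,0,0]]'
python3 - <<'E'
from h import *
c=r.camera("wrist");save(c,"w3.png")
go(.4528,.2104,.0545,74.7)
E
```

```text
t: 5.77
tcp_pos: [0.4324, -0.0915, 0.1309]
tcp_rot: [0.002, 0.167, 0.986, 0.0]
contact_force: [0.6, -0.1, -1.5]
grip_width: 0.0271
gripper_force: 50.0
t: 6.18
tcp_pos: [0.4404, 0.0437, 0.129]
tcp_rot: [-0.0, 0.134, 0.991, -0.0]
contact_force: [0.1, 0.9, -0.5]
grip_width: 0.0274
gripper_force: 50.0
t: 6.6
tcp_pos: [0.4522, 0.2117, 0.1289]
tcp_rot: [-0.0, 0.133, 0.991, -0.0]
contact_force: [0.7, -0.4, -1.0]
grip_width: 0.0268
gripper_force: 50.0
t: 6.85
tcp_pos: [0.4521, 0.2096, 0.1286]
tcp_rot: [-0.0, 0.133, 0.991, -0.001]
contact_force: [-0.5, -0.4, -0.9]
grip_width: 0.0272
gripper_force: 50.1
t 6.9 tcp [0.4523 0.2089 0.1287] yaw 74.6 dyaw 0.1 j7 0.88| tilt [-0.015 -0.006  0.   ] turnz -0.016 | shift [-0.0002  0.0021  0.0927]
```

View pics/w3.png

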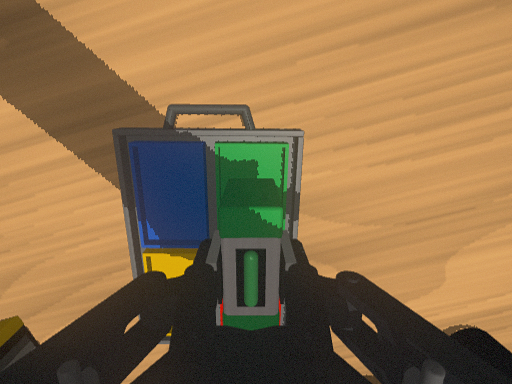

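The picture shows the level held squarely above the green insert (250,190). Lower it.

```bash
python3 -m handwheel '[[0,0,0,0,0.0021,0.03,0],[0,0,0,0,0,0.03,0],[0,0,0,0,0,0.015,0],[0,0,0,0,0,0.01,0],[0,0,0,0,0,0.005,0]]'
python3 -m handwheel '[[0,0,0,0,0,0.0034,0],[0,0,0,0,0,0,0],[0,0,0,0,0,0,0]]'
python3 -m handwheel '[[0,0,0,0,0,0,0.55],[0,0,0,0,0,0,0.55],[0,0,0,0,0,0,0.55],[0,0,0,0,0,0,0.55]]'
python3 -c 'from h import *;go(.4528,.2104,.13,74.7)'
```

```text
t: 7.32
tcp_pos: [0.4527, 0.2102, 0.056]
tcp_rot: [-0.001, 0.134, 0.991, -0.001]
contact_force: [-0.2, -0.2, -2.2]
grip_width: 0.0276
gripper_force: 50.1
t: 7.57
tcp_pos: [0.4535, 0.2118, 0.0548]
tcp_rot: [0.0, 0.133, 0.991, 0.0]
contact_force: [0.0, 0.2, -1.9]
grip_width: 0.0275
gripper_force: 50.1
t: 7.9
tcp_pos: [0.4533, 0.2121, 0.0546]
tcp_rot: [0.0, 0.133, 0.991, 0.0]
contact_force: [0.2, -1.2, -0.1]
grip_width: 0.0469
gripper_force: 0.0
t 7.9 tcp [0.4533 0.2121 0.0546] yaw 74.7 dyaw -0.0 j7 0.91| tilt [ 0.009  0.009 -0.   ] turnz 0.001 | shift [ 0.     -0.0021 -0.0942]
```

```bash
python3 -m handwheel '[[0,0,0,0,0,-0.03,0.55],[0,0,0,0,0,-0.045,0.55],[0,0,0,0,0,-0.045,0.55],[0,0,0,0,0,0,1]]'
python3 - <<'E'
from h import *
c=r.camera("wrist");save(c,"w4.png")
go(.5587,-.0898,.15,95.1)
E
```

```text
t: 8.23
tcp_pos: [0.4566, 0.2136, 0.1563]
tcp_rot: [0.004, 0.133, 0.991, 0.003]
contact_force: [1.5, 0.8, -0.9]
grip_width: 0.0573
gripper_force: 0.0
t 8.3 tcp [0.4553 0.2131 0.1539] yaw 74.7 dyaw 20.4 j7 0.87| tilt [ 0.073  0.07  -0.   ] turnz -4.451 | shift [-0.095  -0.3886  0.0042]
```

View pics/w4.png

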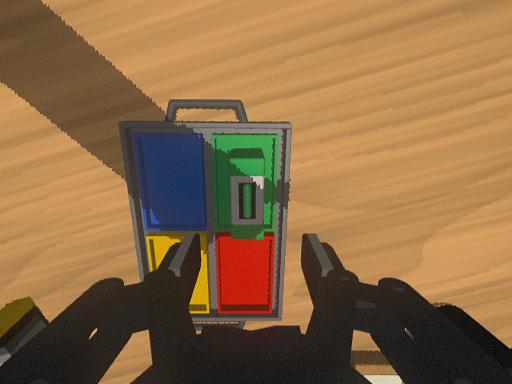

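The level stands in the green insert (247,195). Now the yellow block.

```bash
python3 -m handwheel '[[0,0,-0.89,0,0,0,1],[0,0,-0.89,0,0,0,1],[0,0,-0.89,0,0,0,1],[0,0,-0.89,0,0,0,1],[0,0,-0.89,0,0,0,1]]'
python3 -m handwheel '[[0,0,0,-0.0106,-0.0432,0,1],[0,0,0,-0.0106,-0.0432,0,1],[0,0,0,-0.0106,-0.0432,0,1],[0,0,0,-0.0106,-0.0432,0,1],[0,0,0,-0.0106,-0.0432,0,1]]'
python3 -m handwheel '[[0,0,0,-0.0106,-0.0432,0,1],[0,0,0,-0.0106,-0.0432,0,1],[0,0,0,-0.0106,-0.0432,0,1],[0,0,0,-0.0106,-0.0432,0,1],[0,0,0,0,0,0,1]]'
python3 -m handwheel '[[0,0,0,0,0,0,1],[0,0,0,0,0,0,1]]'
python3 - <<'E'
from h import *
c=r.camera("wrist")
for b in blobs(c,.035,.072,200): print(*[np.round(x,1) for x in b])
go(.5587,-.0898,.045,95.1)
E
```

```text
t: 8.7
tcp_pos: [0.4524, 0.2116, 0.1494]
tcp_rot: [-0.001, -0.046, 0.999, -0.0]
contact_force: [-0.3, -1.2, -0.3]
grip_width: 0.0859
gripper_force: 0.0
t: 9.12
tcp_pos: [0.5103, 0.0419, 0.1494]
tcp_rot: [-0.001, -0.045, 0.999, -0.0]
contact_force: [0.9, 0.6, -0.1]
grip_width: 0.0853
gripper_force: 0.0
t: 9.53
tcp_pos: [0.5575, -0.0999, 0.1497]
tcp_rot: [0.0, -0.039, 0.999, -0.002]
contact_force: [0.6, -0.4, 0.3]
grip_width: 0.0849
gripper_force: 0.0
t: 9.7
tcp_pos: [0.5559, -0.0907, 0.1492]
tcp_rot: [-0.001, -0.044, 0.999, 0.0]
contact_force: [-0.1, 0.9, -0.6]
grip_width: 0.0857
gripper_force: 0.0
[112.  40.] [ 442.1 -202.8] [59.9 22.5] -27.3 55.3 [ 46.  70. 123.]
[250. 201.] [559.  -90.3] [73.  31.1] 5.4 55.3 [96. 79. 39.]
[112. 210.] [ 576.4 -210.1] [41.2 41.1] 44.9 55.5 [153. 143. 127.]
t 9.8 tcp [ 0.556  -0.0898  0.1494] yaw 95.2 dyaw -0.1 j7 1.85| tilt [ 0.014 -0.02   0.   ] turnz 0.016 | shift [-0.0036 -0.0004  0.1305]
```

```bash
python3 -m handwheel '[[0,0,0,-0.0036,-0.0008,0,1],[0,0,0,0,0,0.04,1],[0,0,0,0,0,0.04,1],[0,0,0,0,0,0.03,1],[0,0,0,0,0,0.02,1]]'
python3 -m handwheel '[[0,0,0,0,0,0,1],[0,0,0,0,0,0,1],[0,0,0,0,0,0,0],[0,0,0,0,0,0,0],[0,0,0,0,0,0,0]]' 50
python3 -m handwheel '[[0,0,0,0,0,0,0],[0,0,0,0,0,0,0],[0,0,0,0,0,0,0],[0,0,0,0,0,0,0]]' 50
python3 -c 'from h import *;go(.5342,.1136,.14,74.7)'
```

```text
t: 10.17
tcp_pos: [0.5583, -0.0897, 0.0437]
tcp_rot: [-0.001, -0.046, 0.999, 0.001]
contact_force: [-0.2, 0.3, 0.0]
grip_width: 0.0853
gripper_force: 0.0
t: 10.58
tcp_pos: [0.5606, -0.0914, 0.0476]
tcp_rot: [0.001, -0.045, 0.999, -0.0]
contact_force: [0.1, 0.1, -0.1]
grip_width: 0.0514
gripper_force: 0.0
t: 10.92
tcp_pos: [0.5603, -0.0916, 0.0472]
tcp_rot: [0.001, -0.044, 0.999, -0.0]
contact_force: [-0.5, 0.6, 6.8]
grip_width: 0.0295
gripper_force: 50.5
t 10.9 tcp [ 0.5603 -0.0916  0.0472] yaw 95.1 dyaw -20.4 j7 1.88| tilt [-0.001  0.021  0.   ] turnz 4.449 | shift [ 0.099   0.2388 -0.116 ]
```

```bash
python3 -m handwheel '[[0,0,0,0,0,-0.036,0],[0,0,0,0,0,-0.04,0],[0,0,0,0,0,-0.04,0],[0,0,0.89,0,0,0,0],[0,0,0.89,0,0,0,0]]' 50
python3 -m handwheel '[[0,0,0.89,0,0,0,0],[0,0,0.89,0,0,0,0],[0,0,0.89,0,0,0,0],[0,0,0,0.0165,0.0398,0,0],[0,0,0,0.0165,0.0398,0,0]]'
python3 -m handwheel '[[0,0,0,0.0165,0.0398,0,0],[0,0,0,0.0165,0.0398,0,0],[0,0,0,0.0165,0.0398,0,0],[0,0,0,0.0165,0.0398,0,0],[0,0,0,0,0,0,0]]'
python3 -m handwheel '[[0,0,0,0,0,0,0],[0,0,0,0,0,0,0],[0,0,0,0,0,0,0]]'
python3 -c 'from h import *;go(.5342,.1136,.0557,74.7)'
```

```text
t: 11.33
tcp_pos: [0.5609, -0.0919, 0.1414]
tcp_rot: [0.002, 0.029, 1.0, 0.0]
contact_force: [0.1, 0.5, -2.5]
grip_width: 0.0294
gripper_force: 49.9
t: 11.75
tcp_pos: [0.5507, -0.0249, 0.1389]
tcp_rot: [0.0, 0.136, 0.991, -0.001]
contact_force: [0.5, 0.8, -0.7]
grip_width: 0.0292
gripper_force: 49.8
t: 12.17
tcp_pos: [0.5319, 0.1223, 0.1388]
tcp_rot: [-0.001, 0.128, 0.992, 0.002]
contact_force: [0.2, -0.0, -1.5]
grip_width: 0.0293
gripper_force: 49.9
t: 12.42
tcp_pos: [0.5337, 0.112, 0.1389]
tcp_rot: [0.0, 0.134, 0.991, -0.0]
contact_force: [0.2, 0.0, -1.2]
grip_width: 0.0294
gripper_force: 49.9
t 12.4 tcp [0.5337 0.112  0.1389] yaw 74.6 dyaw 0.1 j7 1.15| tilt [-0.01   0.002  0.   ] turnz -0.028 | shift [-0.      0.0022  0.104 ]
```

```bash
python3 -m handwheel '[[0,0,0,0,0.0022,0.03,0],[0,0,0,0,0,0.03,0],[0,0,0,0,0,0.02,0],[0,0,0,0,0,0.014,0],[0,0,0,0,0,0.0065,0]]'
python3 -m handwheel '[[0,0,0,0,0,0.0035,0],[0,0,0,0,0,0,0],[0,0,0,0,0,0,0]]'
python3 -m handwheel '[[0,0,0,0,0,0,0.58],[0,0,0,0,0,0,0.58],[0,0,0,0,0,0,0.58],[0,0,0,0,0,0,0.58]]'
python3 -m handwheel '[[0,0,0,0,0,-0.03,0.58],[0,0,0,0,0,-0.045,0.58],[0,0,0,0,0,-0.045,0.58],[0,0,0,0,0,0,1],[0,0,0,0,0,0,1]]'
python3 -c 'from h import *;go(.4415,-.2024,.15,62.6)'
```

```text
t: 12.83
tcp_pos: [0.5335, 0.1136, 0.057]
tcp_rot: [-0.001, 0.134, 0.991, -0.001]
contact_force: [-1.1, -0.6, -0.8]
grip_width: 0.0296
gripper_force: 49.9
t: 13.08
tcp_pos: [0.5348, 0.1151, 0.0565]
tcp_rot: [0.001, 0.133, 0.991, 0.0]
contact_force: [0.3, -0.5, -0.1]
grip_width: 0.029
gripper_force: 49.8
t: 13.42
tcp_pos: [0.5344, 0.1155, 0.0562]
tcp_rot: [0.0, 0.133, 0.991, 0.0]
contact_force: [-0.3, 0.0, -0.6]
grip_width: 0.0497
gripper_force: 0.0
t: 13.83
tcp_pos: [0.5356, 0.1158, 0.1542]
tcp_rot: [0.002, 0.133, 0.991, 0.001]
contact_force: [0.7, 0.5, -0.7]
grip_width: 0.0721
gripper_force: 0.0
t 13.8 tcp [0.5356 0.1158 0.1542] yaw 74.7 dyaw -12.1 j7 1.15| tilt [ 0.039  0.055 -0.   ] turnz 2.641 | shift [-0.0786 -0.4072  0.0039]
```

```bash
python3 -m handwheel '[[0,0,0.88,0,0,0,1],[0,0,0.88,0,0,0,1],[0,0,0.88,0,0,0,1],[0,0,0,-0.0079,-0.0407,0,1],[0,0,0,-0.0079,-0.0407,0,1]]'
python3 -m handwheel '[[0,0,0,-0.0079,-0.0407,0,1],[0,0,0,-0.0079,-0.0407,0,1],[0,0,0,-0.0079,-0.0407,0,1],[0,0,0,-0.0079,-0.0407,0,1],[0,0,0,-0.0079,-0.0407,0,1]]'
python3 -m handwheel '[[0,0,0,-0.0079,-0.0407,0,1],[0,0,0,-0.0079,-0.0407,0,1],[0,0,0,-0.0079,-0.0407,0,1],[0,0,0,0,0,0,1],[0,0,0,0,0,0,1]]'
python3 -m handwheel '[[0,0,0,0,0,0,1],[0,0,0,0,0,0,1]]'
python3 - <<'E'
from h import *
c=r.camera("wrist")
for b in blobs(c,.035,.072,200): print(*[np.round(x,1) for x in b])
go(.4415,-.2024,.046,62.6)
E
```

```text
t: 14.25
tcp_pos: [0.5144, 0.0528, 0.1503]
tcp_rot: [-0.001, 0.235, 0.972, -0.0]
contact_force: [0.1, -0.5, -1.1]
grip_width: 0.0851
gripper_force: 0.0
t: 14.67
tcp_pos: [0.4669, -0.1086, 0.1507]
tcp_rot: [-0.001, 0.237, 0.972, -0.0]
contact_force: [0.8, -1.3, 0.0]
grip_width: 0.0852
gripper_force: 0.0
t: 15.08
tcp_pos: [0.4388, -0.2045, 0.1508]
tcp_rot: [-0.001, 0.239, 0.971, -0.0]
contact_force: [-0.0, 0.9, 0.0]
grip_width: 0.0854
gripper_force: 0.0
t: 15.25
tcp_pos: [0.4404, -0.2014, 0.1511]
tcp_rot: [-0.001, 0.236, 0.972, 0.0]
contact_force: [-0.1, 1.0, 0.8]
grip_width: 0.0851
gripper_force: 0.0
[281.  19.] [ 328.5 -120.4] [73.3 23.3] 61.6 58.2 [84. 56. 90.]
[249. 200.] [ 441.3 -203. ] [59.7 21.9] -27.6 54.8 [44. 50. 78.]
[305. 313.] [ 573.8 -207.6] [41.  34.7] 33.1 55.4 [138. 129. 114.]
t 15.3 tcp [ 0.4406 -0.2014  0.1513] yaw 62.7 dyaw -0.1 j7 1.63| tilt [ 0.004 -0.013  0.   ] turnz 0.030 | shift [-0.0018 -0.0006  0.1316]
```

```bash
python3 -m handwheel '[[0,0,0,-0.0018,-0.0012,0,1],[0,0,0,0,0,0.04,1],[0,0,0,0,0,0.04,1],[0,0,0,0,0,0.03,1],[0,0,0,0,0,0.021,1]]'
python3 -m handwheel '[[0,0,0,0,0,0,1],[0,0,0,0,0,0,1],[0,0,0,0,0,0,0],[0,0,0,0,0,0,0],[0,0,0,0,0,0,0]]' 65
python3 -m handwheel '[[0,0,0,0,0,0,0],[0,0,0,0,0,0,0],[0,0,0,0,0,0,0],[0,0,0,0,0,0,0]]' 65
python3 -c 'from h import *;go(.4338,.141,.14,74.7)'
```

```text
t: 15.72
tcp_pos: [0.4406, -0.203, 0.0448]
tcp_rot: [-0.001, 0.236, 0.972, 0.0]
contact_force: [-0.0, 0.2, 0.0]
grip_width: 0.0857
gripper_force: 0.0
t: 16.13
tcp_pos: [0.4421, -0.2045, 0.0482]
tcp_rot: [0.001, 0.237, 0.972, -0.0]
contact_force: [-0.0, 0.3, -0.2]
grip_width: 0.0512
gripper_force: 0.0
t: 16.47
tcp_pos: [0.4417, -0.2043, 0.0478]
tcp_rot: [0.001, 0.237, 0.972, 0.0]
contact_force: [-1.4, 0.9, 5.7]
grip_width: 0.0211
gripper_force: 63.5
t 16.5 tcp [ 0.4417 -0.2043  0.0478] yaw 62.6 dyaw 12.1 j7 1.73| tilt [ 0.009  0.013 -0.   ] turnz -2.638 | shift [ 0.1233  0.4138 -0.1153]
```

```bash
python3 -m handwheel '[[0,0,0,0,0,-0.035,0],[0,0,0,0,0,-0.04,0],[0,0,0,0,0,-0.04,0],[0,0,-0.88,0,0,0,0],[0,0,-0.88,0,0,0,0]]' 65
python3 -m handwheel '[[0,0,-0.88,0,0,0,0],[0,0,0,0.0112,0.0376,0,0],[0,0,0,0.0112,0.0376,0,0],[0,0,0,0.0112,0.0376,0,0],[0,0,0,0.0112,0.0376,0,0]]'
python3 -m handwheel '[[0,0,0,0.0112,0.0376,0,0],[0,0,0,0.0112,0.0376,0,0],[0,0,0,0.0112,0.0376,0,0],[0,0,0,0.0112,0.0376,0,0],[0,0,0,0.0112,0.0376,0,0]]'
python3 -m handwheel '[[0,0,0,0.0112,0.0376,0,0],[0,0,0,0.0112,0.0376,0,0],[0,0,0,0,0,0,0],[0,0,0,0,0,0,0],[0,0,0,0,0,0,0]]'
python3 - <<'E'
from h import *
c=r.camera("wrist");save(c,"w5.png")
go(.4338,.141,.0563,74.7)
E
```

```text
t: 16.88
tcp_pos: [0.442, -0.2045, 0.1407]
tcp_rot: [0.002, 0.166, 0.986, -0.0]
contact_force: [0.1, 0.7, -6.1]
grip_width: 0.021
gripper_force: 65.9
t: 17.3
tcp_pos: [0.4372, -0.0777, 0.1386]
tcp_rot: [-0.001, 0.134, 0.991, -0.0]
contact_force: [0.5, 1.0, -4.9]
grip_width: 0.0213
gripper_force: 65.9
t: 17.72
tcp_pos: [0.4338, 0.0793, 0.1387]
tcp_rot: [-0.001, 0.133, 0.991, -0.0]
contact_force: [-0.1, -0.3, -3.9]
grip_width: 0.021
gripper_force: 65.9
t: 18.13
tcp_pos: [0.4327, 0.1402, 0.1385]
tcp_rot: [-0.001, 0.133, 0.991, -0.001]
contact_force: [-0.6, -0.5, -4.8]
grip_width: 0.0211
gripper_force: 66.2
t 18.2 tcp [0.4329 0.1396 0.1386] yaw 74.6 dyaw 0.1 j7 1.01| tilt [-0.016 -0.01   0.   ] turnz -0.016 | shift [-0.0007  0.0021  0.1029]
```

View pics/w5.png

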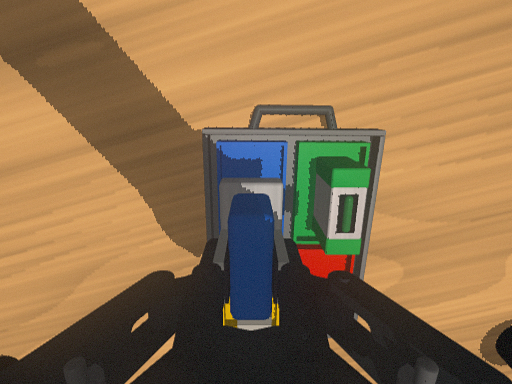

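The weight is held straight above the blue insert (252,200). The level stands in the green insert (342,205).

```bash
python3 -m handwheel '[[0,0,0,-0.0007,0.0015,0.03,0],[0,0,0,0,0,0.03,0],[0,0,0,0,0,0.02,0],[0,0,0,0,0,0.014,0],[0,0,0,0,0,0.006,0]]'
python3 -m handwheel '[[0,0,0,0,0,0.0034,0],[0,0,0,0,0,0,0],[0,0,0,0,0,0,0]]'
python3 -m handwheel '[[0,0,0,0,0,0,0.5],[0,0,0,0,0,0,0.5],[0,0,0,0,0,0,0.5],[0,0,0,0,0,0,0.5]]'
python3 -m handwheel '[[0,0,0,0,0,-0.03,0.5],[0,0,0,0,0,-0.045,0.5],[0,0,0,0,0,-0.045,0.5],[0,0,0,0,0,0,1],[0,0,0,0,0,0,1]]'
python3 -c 'from h import *;go(.4567,-.3155,.15,74.7)'
```

```text
t: 18.6
tcp_pos: [0.4334, 0.1398, 0.0574]
tcp_rot: [-0.001, 0.134, 0.991, -0.001]
contact_force: [-0.5, 0.5, -4.5]
grip_width: 0.021
gripper_force: 66.0
t: 18.85
tcp_pos: [0.4349, 0.1414, 0.0568]
tcp_rot: [0.001, 0.134, 0.991, 0.0]
contact_force: [-0.5, -0.0, -3.5]
grip_width: 0.0207
gripper_force: 66.2
t: 19.18
tcp_pos: [0.4348, 0.1421, 0.0568]
tcp_rot: [0.001, 0.133, 0.991, 0.0]
contact_force: [0.2, -0.8, 0.5]
grip_width: 0.0425
gripper_force: 0.0
t: 19.6
tcp_pos: [0.4357, 0.1426, 0.1545]
tcp_rot: [0.002, 0.133, 0.991, 0.002]
contact_force: [-0.1, 0.5, -0.7]
grip_width: 0.0657
gripper_force: 0.0
t 19.6 tcp [0.4357 0.1426 0.1545] yaw 74.7 dyaw -0.0 j7 1.01| tilt [ 0.049  0.052 -0.   ] turnz 0.003 | shift [-0.1764 -0.5454  0.0043]
```

```bash
python3 -m handwheel '[[0,0,0,-0.0126,-0.039,0,1],[0,0,0,-0.0126,-0.039,0,1],[0,0,0,-0.0126,-0.039,0,1],[0,0,0,-0.0126,-0.039,0,1],[0,0,0,-0.0126,-0.039,0,1]]'
python3 -m handwheel '[[0,0,0,-0.0126,-0.039,0,1],[0,0,0,-0.0126,-0.039,0,1],[0,0,0,-0.0126,-0.039,0,1],[0,0,0,-0.0126,-0.039,0,1],[0,0,0,-0.0126,-0.039,0,1]]'
python3 -m handwheel '[[0,0,0,-0.0126,-0.039,0,1],[0,0,0,-0.0126,-0.039,0,1],[0,0,0,-0.0126,-0.039,0,1],[0,0,0,-0.0126,-0.039,0,1],[0,0,0,0,0,0,1]]'
python3 -m handwheel '[[0,0,0,0,0,0,1],[0,0,0,0,0,0,1],[0,0,0,0,0,0,1]]'
python3 - <<'E'
from h import *
c=r.camera("wrist")
for b in blobs(c,.035,.072,200): print(*[np.round(x,1) for x in b])
go(.4567,-.3155,.045,74.7)
E
```

```text
t: 20.02
tcp_pos: [0.4408, -0.0233, 0.1514]
tcp_rot: [-0.001, 0.133, 0.991, -0.0]
contact_force: [1.0, 0.1, -0.7]
grip_width: 0.0854
gripper_force: 0.0
t: 20.43
tcp_pos: [0.4482, -0.1871, 0.1512]
tcp_rot: [-0.001, 0.133, 0.991, 0.0]
contact_force: [0.1, 0.3, -0.1]
grip_width: 0.0855
gripper_force: 0.0
t: 20.85
tcp_pos: [0.4534, -0.3239, 0.1516]
tcp_rot: [-0.0, 0.137, 0.991, -0.002]
contact_force: [-0.4, 0.7, 0.3]
grip_width: 0.0852
gripper_force: 0.0
t: 21.1
tcp_pos: [0.455, -0.3151, 0.1514]
tcp_rot: [-0.001, 0.132, 0.991, 0.001]
contact_force: [0.5, 0.7, 0.3]
grip_width: 0.0854
gripper_force: 0.0
[249. 202.] [ 456.7 -316.7] [40.8 40.7] 35.1 55.3 [110.  64.  54.]
[394. 276.] [ 567.9 -200.5] [38.  14.5] 38.5 54.8 [137. 126. 110.]
[249. 305.] [ 564.2 -345.5] [44.9 21.9] -12.3 54.3 [154. 140. 122.]
t 21.1 tcp [ 0.4552 -0.315   0.1517] yaw 74.8 dyaw -0.1 j7 2.05| tilt [ 0.013 -0.015  0.   ] turnz 0.026 | shift [-0.0022 -0.0002  0.1334]
```

```bash
python3 -m handwheel '[[0,0,0,-0.0022,-0.0015,0,1],[0,0,0,0,0,0.04,1],[0,0,0,0,0,0.04,1],[0,0,0,0,0,0.03,1],[0,0,0,0,0,0.021,1]]'
python3 -m handwheel '[[0,0,0,0,0,0,1],[0,0,0,0,0,0,1],[0,0,0,0,0,0,0],[0,0,0,0,0,0,0],[0,0,0,0,0,0,0]]' 45
python3 -m handwheel '[[0,0,0,0,0,0,0],[0,0,0,0,0,0,0],[0,0,0,0,0,0,0],[0,0,0,0,0,0,0]]' 45
python3 -c 'from h import *;go(.5532,.183,.14,74.7)'
```

```text
t: 21.57
tcp_pos: [0.456, -0.3168, 0.0453]
tcp_rot: [-0.001, 0.132, 0.991, 0.001]
contact_force: [-1.4, -0.6, -0.6]
grip_width: 0.0857
gripper_force: 0.0
t: 21.98
tcp_pos: [0.4574, -0.3188, 0.0489]
tcp_rot: [0.001, 0.133, 0.991, -0.0]
contact_force: [0.2, -0.5, 1.2]
grip_width: 0.0517
gripper_force: 0.0
t: 22.32
tcp_pos: [0.4574, -0.3186, 0.0489]
tcp_rot: [0.001, 0.133, 0.991, -0.0]
contact_force: [-0.4, 1.3, 6.4]
grip_width: 0.0408
gripper_force: 44.6
t 22.3 tcp [ 0.4574 -0.3186  0.0489] yaw 74.7 dyaw -0.0 j7 2.12| tilt [-0.     0.028  0.   ] turnz 0.002 | shift [ 0.0497  0.6364 -0.114 ]
```

```bash
python3 -m handwheel '[[0,0,0,0,0,-0.034,0],[0,0,0,0,0,-0.04,0],[0,0,0,0,0,-0.04,0],[0,0,0,0.0031,0.0398,0,0],[0,0,0,0.0031,0.0398,0,0]]' 45
python3 -m handwheel '[[0,0,0,0.0031,0.0398,0,0],[0,0,0,0.0031,0.0398,0,0],[0,0,0,0.0031,0.0398,0,0],[0,0,0,0.0031,0.0398,0,0],[0,0,0,0.0031,0.0398,0,0]]'
python3 -m handwheel '[[0,0,0,0.0031,0.0398,0,0],[0,0,0,0.0031,0.0398,0,0],[0,0,0,0.0031,0.0398,0,0],[0,0,0,0.0031,0.0398,0,0],[0,0,0,0.0031,0.0398,0,0]]'
python3 -m handwheel '[[0,0,0,0.0031,0.0398,0,0],[0,0,0,0.0031,0.0398,0,0],[0,0,0,0.0031,0.0398,0,0],[0,0,0,0.0031,0.0398,0,0],[0,0,0,0,0,0,0]]'
python3 -m handwheel '[[0,0,0,0,0,0,0],[0,0,0,0,0,0,0],[0,0,0,0,0,0,0]]'
python3 - <<'E'
from h import *
c=r.camera("wrist");save(c,"w6.png")
go(.5532,.183,.0574,74.7)
E
```

```text
t: 22.73
tcp_pos: [0.4694, -0.2576, 0.1415]
tcp_rot: [0.003, 0.136, 0.991, -0.001]
contact_force: [0.4, 0.4, -2.0]
grip_width: 0.041
gripper_force: 46.2
t: 23.15
tcp_pos: [0.4986, -0.0973, 0.1391]
tcp_rot: [0.0, 0.133, 0.991, 0.0]
contact_force: [-0.7, 0.1, -2.1]
grip_width: 0.0407
gripper_force: 46.2
t: 23.57
tcp_pos: [0.5286, 0.0596, 0.1391]
tcp_rot: [0.0, 0.133, 0.991, 0.0]
contact_force: [1.9, 0.5, -1.2]
grip_width: 0.0408
gripper_force: 46.2
t: 23.98
tcp_pos: [0.5527, 0.1921, 0.139]
tcp_rot: [0.001, 0.129, 0.992, 0.002]
contact_force: [-0.2, 1.5, -2.1]
grip_width: 0.041
gripper_force: 46.2
t: 24.23
tcp_pos: [0.5526, 0.1818, 0.1388]
tcp_rot: [-0.0, 0.134, 0.991, -0.0]
contact_force: [-0.6, -0.8, -0.6]
grip_width: 0.0408
gripper_force: 46.2
t 24.3 tcp [0.5527 0.1818 0.1388] yaw 74.6 dyaw 0.1 j7 1.09| tilt [-0.007  0.002  0.   ] turnz -0.030 | shift [-0.0002  0.0017  0.1018]
```

View pics/w6.png

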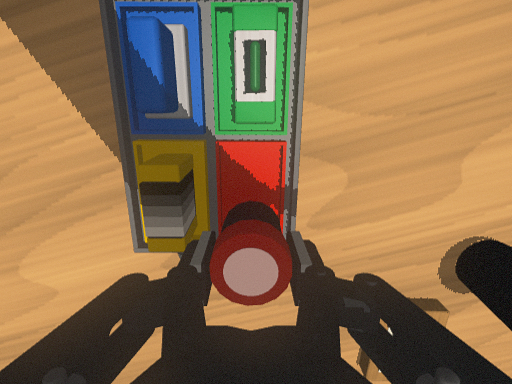

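The blue weight (165,70), the level (255,70) and the yellow block (167,200) all stand in their own inserts. The loupe (251,260) is held over the red one.

```bash
python3 -m handwheel '[[0,0,0,0,0.0015,0.03,0],[0,0,0,0,0,0.03,0],[0,0,0,0,0,0.02,0],[0,0,0,0,0,0.013,0],[0,0,0,0,0,0.0055,0]]'
python3 -m handwheel '[[0,0,0,0,0,0.0033,0],[0,0,0,0,0,0,0],[0,0,0,0,0,0,0]]'
python3 -m handwheel '[[0,0,0,0,0,0,0.68],[0,0,0,0,0,0,0.68],[0,0,0,0,0,0,0.68],[0,0,0,0,0,0,0.68]]'
python3 -m handwheel '[[0,0,0,0,0,-0.03,0.68],[0,0,0,0,0,-0.045,0.68],[0,0,0,0,0,-0.045,0.68],[0,0,0,-0.02,0.02,-0.04,0.68],[0,0,0,-0.04,0.02,-0.03,0.68]]'
python3 -m handwheel '[[0,0,0,0,0.04,0,1],[0,0,0,0,0.04,0,1],[0,0,0,0,0.04,0,1],[0,0,0,0,0,0,1],[0,0,0,0,0,0,1]]'
python3 - <<'E'
from h import *
c=r.camera("top");save(c,"t2.png")
R=np.array([[.9646,-.2639],[.2639,.9646]])
for b in blobs(c,.035,.075):
    if 120<b[0][0]<400 and 110<b[0][1]<260: print(*[np.round(x,1) for x in b])
for n,p in dict(red=(553.2,183),yel=(534.2,113.6),grn=(452.8,210.4),blu=(433.8,141)).items(): print(n,p)
save(r.camera("side"),"s2.png")
E
```

```text
t: 24.7
tcp_pos: [0.5523, 0.1832, 0.0584]
tcp_rot: [-0.001, 0.134, 0.991, -0.001]
contact_force: [0.3, -0.4, -1.5]
grip_width: 0.0408
gripper_force: 46.2
t: 24.95
tcp_pos: [0.5537, 0.1846, 0.0581]
tcp_rot: [0.001, 0.133, 0.991, 0.0]
contact_force: [-0.9, 0.4, -0.9]
grip_width: 0.0405
gripper_force: 46.2
t: 25.28
tcp_pos: [0.5533, 0.1848, 0.0577]
tcp_rot: [0.0, 0.133, 0.991, 0.0]
contact_force: [-0.5, 0.0, 0.0]
grip_width: 0.0581
gripper_force: 0.0
t: 25.7
tcp_pos: [0.6054, 0.2042, 0.2123]
tcp_rot: [0.0, 0.132, 0.991, 0.001]
contact_force: [1.7, 0.4, -0.7]
grip_width: 0.0581
gripper_force: 0.0
t: 26.12
tcp_pos: [0.6312, 0.2978, 0.2078]
tcp_rot: [-0.0, 0.131, 0.991, 0.0]
contact_force: [0.4, -0.3, 0.1]
grip_width: 0.0854
gripper_force: 0.0
[379. 138.] [ 571.8 -345.7] [59.6 22.9] -12.8 57.4 [138. 127. 110.]
[324. 137.] [ 576.1 -209.1] [40.3 39.7] -46.7 56.8 [136. 130. 114.]
[160. 147.] [552.4 185.9] [40.5 40.3] -89.8 64.5 [92. 45. 40.]
[190. 155.] [533.3 116. ] [72.9 31.1] -15.1 65.2 [112.  99.  50.]
[148. 188.] [453.9 212.2] [72.7 29.9] -15.5 67.6 [49. 75. 51.]
[178. 196.] [434.1 141.8] [60. 22.] -15.4 64.5 [ 8. 28. 60.]
[289. 242.] [ 323.9 -117.3] [72.4 29.2] 58.5 58.0 [83. 49. 92.]
red (553.2, 183)
yel (534.2, 113.6)
grn (452.8, 210.4)
blu (433.8, 141)
```

View pics/s2.png

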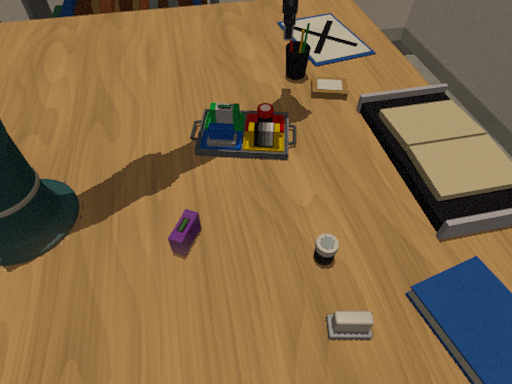

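View pics/t2.png

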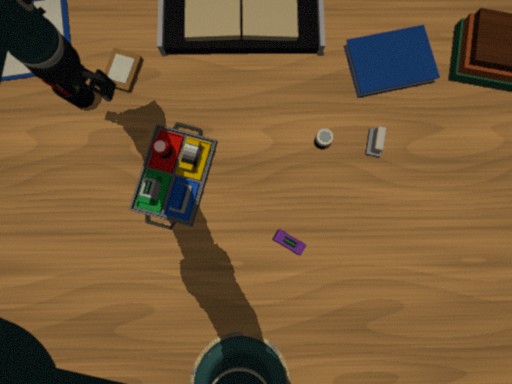

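Both pictures show all four pieces upright in their own inserts: red (162,148), yellow (190,154), green (148,188) and blue (180,196). They are within 3 mm of centre. The white pieces have not moved and the arm is clear of everything.

```bash
python3 -c 'from workcell import r;print(r.close_job())'
```

```text
the job is handed in; nothing more can be done
None
```

All four colour-marked pieces stand upright in their own colour inserts, the white-marked pieces were not touched, and the job was handed in at about 26 s; no verdict came back.

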